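# Refit the lathe's speed knob and turn it down

## Robot

A 6-joint arm with a two-finger parallel gripper is mounted at the origin on the work surface. World frame = base frame: x ahead of the robot, y to its left, z up, the work surface at z = 0. Lengths are in m, angles in rad, forces in N, time in s.
With the tool pointing down it reaches from about 0.35 to 0.775 m from the base axis. Payload 7.3 kg.
Tool frame: the origin (TCP) lies at the very end of the fingers, on their centre line; the grasp point (between the pads) lies 19 mm behind it (ctrl.grip_depth is the distance from the TCP to the grasp point, in m); x points along the fingers, y is the direction in which the jaws open and shut, and the axes are right-handed (so a half turn about x gives the same grasp; the last joint's range is limited). The gripper opens to 92 mm and grips with 3 to 60 N. Pads are 19 mm wide; open, the fingers measure 130 mm over their backs; the gripper's body (75 mm by 190 mm) begins 47 mm behind the grasp point.
Start: joints at [-1.462, 0.342, 1.524, -0, 1.275, -0.146], TCP at [0.132, -0.508, 0.227] pointing down, gripper open.
Joint ranges: [-2.53, 2.53], [-0.77, 2.02], [0.04, 2.7], [-1, 4.14], [0.28, 2.66], [-3.11, 3.11]. Speed limits (rad/s): [2.57, 2.57, 3.14, 3.14, 3.14, 3.14].

## Interface

Orientations are given as a unit quaternion [x, y, z, w].
In Python, from station import ctrl gives the robot as it stands.
- The arm moves only by the tool drive_tool, never from a script. Its argument "series" is a list of rows, each an object of numbers: "tx", "ty", "tz": the shift along the tool's x, y, z each as a share of 0.02 m, from -1 to 1; "yaw": the turn about the tool's x as a share of 180 degrees, from -1 to 1. In form: [{"tx": .., "ty": .., "tz": .., "yaw": ..}, ...]. A call has 1 to 12 rows; each row shifts and turns the commanded pose from where the row before left it, along the tool's axes as they then stand; what a row does not reach is not made up. A row lasts 1/12 s, in which the tool goes at most 41.7 mm and 7.16 degrees, less where a joint would pass 70% of its speed; a pose out of reach is approached as far as the arm can. A call with a number of a shift or a turn outside -1 to 1 is refused whole. A call with a gripper value outside its range is refused whole. "gripper" is the opening, from 0 (shut) to 1 (fully open), set as the call begins (left out, the last holds). The fingers move at their own pace and stop on an object; "grip_force" is the grip in N (left out, the last holds). Time passes only in rows, so rows that do not move let the fingers close. It gives the time, the measured TCP pose, the force and the opening at its end, in the units of the state.
- ctrl.observe(): the state, without advancing time (a new reading comes with each control period).
- ctrl.grab_frame(name): name is "scene" or "side" or "wrist"; returns the picture (384x512x3 uint8, red, green, blue); there is no depth.
- ctrl.get_calibration(name): a dict with "K" (3x3 intrinsics, pixels), "R" (3x3) and "t" (3): a world point X has camera coordinates R X + t; the wrist camera has in their place "hand_eye" (4x4, takes a point from camera to tool coordinates, whose origin is the TCP and whose axes are the tool frame's). Camera axes: x right, y down, z forward; pixel columns grow to the right and rows downward; lengths in m; the calibration is good to about 2 mm. The wrist camera is an equidistant fisheye: a pixel r from the principal point sees the ray r / f radians off the axis. A picture is of the moment at which its call begins: read the wrist's pose just before it. get_calibration takes no time and is no camera call.
- ctrl.job_done(): hands the job in, once; it reports no verdict.
The state is a dict: "time_s": time; "joint_positions": joint angles; "joint_vel": joint speeds; "tau": joint torques, N m; "ee_pos": TCP position; "orientation": TCP orientation; "force": force on the tool from outside, world axes, zero at the start; "torque": the same for the moment, N m; "width": opening from 0.0 (shut) to 1.0 (fully open).
Only numpy, scipy, OpenCV 4.12 (cv2) and the standard library are available. Lean on these libraries where they do the work, as an engineer would, in place of code of your own. Each camera call takes 0.05 s, during which the arm holds its last target. There are 200 camera calls.

## Task

The black speed knob has come off the lathe's control box. Feel for the flat of the D-shaft with the knob, turning it lightly on the shaft as the shaft stands, and push it straight on until it snaps fully home without forcing it (if it sits crooked to the flat it must be turned, not pressed); then turn the fitted knob anticlockwise (seen from above) to its low-speed stop, not straining it there, and let go. Leave the other things on the bench where they are.

Things in the scene. Friction and masses are not known exactly. Their poses are not given: they have to be found in the camera images.
- knob: Loose speed knob of plain black plastic, upright on the bench, bore downwards; 0.06 to 0.13 kg. Origin: centre of its underside, on the bore's axis; z up. 12-sided skirt about 52 mm across, z 0 to 24.5 mm, with a grip bar on top. The blind bore in the underside is D-shaped, 17.6 mm across, 22 mm deep, its flat on the +x (pointer) side, 2.5 mm from the axis.
- knob_grip (a point): Centre of the knob's grip bar, on the knob's axis 40 mm over its underside. The bar is 12 mm thick (knob y), 46 mm long (knob x) and stands from 24.5 mm to 53 mm over the underside; a pale line on its top marks the pointer (+x) end.
- knob_nose (a point): Tip of the small pointer nose on the knob's skirt, 30 mm from the bore's axis along the knob's +x, 18 mm over its underside.
- control_box: Green box with an aluminium top, 150 x 150 mm, 80 mm high, fixed to the bench. Origin: centre of its underside, straight under the D-shaft; z up, front (switch, lamp) on its -x side. Nine dial ticks lie round the shaft.
- shaft_tip (a point): Centre of the top end of the upright steel D-shaft, 32 mm over the box's top (112 mm over the bench) at rest. Axes are the BOX's: this frame sinks with the shaft but does not turn with it. Shaft 16 mm thick, one deep flat 2 mm from its axis over its whole length, round side chamfered 1 mm at the tip, the flat not. It is sprung: it starts to sink at 2 N and reaches the bottom, 6 mm lower, at 5 N.
- shaft_foot (a point): On the shaft's axis at the box's top, 80 mm over the bench. The shaft turns stiffly (about 0.12 N m; a light rub does not turn it) between two stops: at the low-speed stop its flat faces low_mark, the other stop is 120 degrees clockwise of that. It now stands with its flat somewhere between 36 and 110 degrees clockwise of the low mark; its angle is not measured.
- seat (a point): Where the centre of the knob's underside rests once fitted and let go: on the shaft's axis, 10 mm over the box's top. A wrongly turned bore just rests on the tip; within some 4 to 8 degrees of the shaft it drops on (play some 8 degrees either way). 5 mm on, a sprung catch resists with 8 to 18 N, more if the knob is twisted; the knob is home when the tip meets the bore's end (22 mm on), and the catch holds it.
- low_mark (a point): Low-speed mark on the box's top, 30 mm from the shaft's axis (x -21, y +21 mm from it in the box's axes), just inside the one long dial tick. The knob's nose stands above it at the low-speed stop, give or take the play; the other ticks run clockwise from it. The stop is hard: a twist over 0.25 N m against it strains the shaft.
- bung: Bystander: turned wooden bung, 34 mm thick, 28 mm high, beside the knob, beyond the pointer end of its bar. Origin: centre of its underside.
- bearing: Bystander: steel ball-bearing ring, 40 mm across, 13 mm high, beside the knob, beyond the other end of its bar. Origin: centre of its underside.
- glue: Bystander: glue bottle, 60 mm thick, 170 mm high, at the back of the bench. Origin: centre of its underside.
- sanding_block: Bystander: cork sanding block, 70 x 110 x 35 mm, at the back of the bench. Origin: centre of its underside.
- screwdriver: Bystander: screwdriver lying at the right of the bench. Origin: underside, between handle and blade.
- screw_jar: Bystander: jar, 72 mm thick, 80 mm high, at the left of the bench. Origin: centre of its underside.
Not all that is in view belongs to the job. Several things have the shape of the knob; the one meant has the colours described above.

How it is judged:
By the outcome, as a careful person would: the job done as asked, in the order asked, and still so for the second after the job is handed in, with the robot touching nothing.
It also fails if it takes over 72 s, if anything falls off the work surface, if the arm or the gripper's body presses on something with over 40 N, if the wrist force passes 120 N, or if a joint passes its speed limit or range.

## Working session

There is one attempt and no reset: what is moved stays moved. The work goes in short steps, Python scripts to look and compute and a tool call to move; the robot and the scene stay as the last step left them, time stands still between calls to the robot, and variables do not carry over. Pictures are saved under pics/ and viewed, about 8 in all and at most 12, crops included, and the job is handed in when it is done.

Besides the shell and the picture viewer there is one more tool, called after "Emit:" as name([rows], argument=value, ...), one row to a line, values as JSON. drive_tool: Moves the arm, as the interface text tells. Shift numbers are shares of 0.02 m and turn numbers shares of 180 degrees, none past 1 either way. Its arguments: {"type":"object","properties":{"series":{"type":"array"},"gripper":{"type":"number"},"grip_force":{"type":"number"}},"required":["series"]}

```bash
mkdir -p pics; ls
python3 - <<'E'
from station import ctrl
import cv2,numpy as np
s=ctrl.observe();print(s)
for n in("scene","side","wrist"):
    c=ctrl.get_calibration(n);print(n,{k:np.round(v,4).tolist() for k,v in c.items()})
a=ctrl.grab_frame("scene");b=ctrl.grab_frame("side")
cv2.imwrite("pics/scene.png",a[:,:,::-1]);cv2.imwrite("pics/side.png",b[:,:,::-1])
cv2.imwrite("pics/wrist.png",ctrl.grab_frame("wrist")[:,:,::-1])
E
```

```text
pics
{'time_s': 0.0, 'joint_positions': array([-1.46200241e+00,  3.42718460e-01,  1.52506744e+00, -5.79782354e-06,
        1.27538562e+00, -1.46009077e-01]), 'joint_vel': array([ 5.79170124e-04, -2.65581198e-05, -3.14434753e-04, -1.13937667e-03,
        4.07522852e-04, -1.08935793e-03]), 'tau': array([ 1.71470623e-03, -4.31238556e+01, -2.44221443e+01,  7.20063108e-02,
        5.60368190e-02, -1.16550486e-04]), 'ee_pos': array([ 0.13229705, -0.50761594,  0.22602958]), 'orientation': array([ 0.7013841 ,  0.09040168, -0.70136724,  0.08928537]), 'force': array([ 0.70365476, -0.16969988,  0.67646124]), 'torque': array([-0.0083819 , -0.00414476, -0.00107564]), 'width': 0.999691382554035}
scene {'K': [[367.0095, 0.0, 253.6071], [0.0, 367.0095, 192.3207], [0.0, 0.0, 1.0]], 'R': [[0.8586, 0.5126, 0.0019], [0.3912, -0.653, -0.6484], [-0.3311, 0.5575, -0.7613]], 't': [-0.5053, -0.179, 1.4396]}
side {'K': [[398.2712, 0.0, 255.1595], [0.0, 398.2712, 182.9482], [0.0, 0.0, 1.0]], 'R': [[-0.9905, -0.1375, 0.0031], [-0.0739, 0.5133, -0.855], [0.1159, -0.8471, -0.5186]], 't': [0.5983, 0.1003, 1.1989]}
wrist {'K': [[297.3186, 0.0, 255.6388], [0.0, 297.3186, 195.6869], [0.0, 0.0, 1.0]], 'hand_eye': [[0.0015, -0.2573, 0.9663, -0.1585], [1.0, 0.001, -0.0013, -0.0001], [-0.0006, 0.9663, 0.2573, -0.069], [0.0, 0.0, 0.0, 1.0]]}
```

View pics/scene.png

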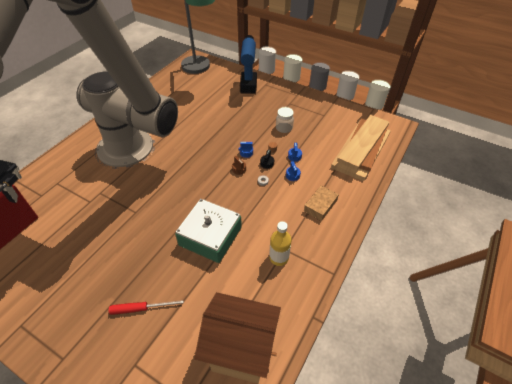

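View pics/side.png

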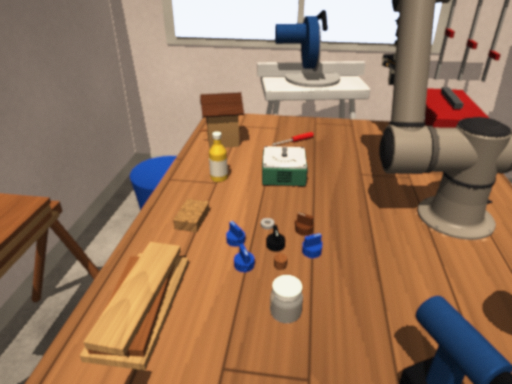

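Knob-shaped things in the scene view: blue ones at (246,149), (295,153) and (293,172), a brown one at (239,165), and a black one at (267,160). The black one fits: it is black, and it stands between the bung (273,147) and the bearing (263,180). In the side view it is at (275,239).

```bash
cat > h.py <<'E'
import numpy as np,cv2
from station import ctrl
from scipy.spatial.transform import Rotation as Ro
def ray(n,u,v,st=None):
    c=ctrl.get_calibration(n);K=np.array(c["K"])
    if n!="wrist":
        R=np.array(c["R"]);t=np.array(c["t"])
        d=R.T@np.linalg.solve(K,[u,v,1.]);return -R.T@t,d/np.linalg.norm(d)
    H=np.array(c["hand_eye"]);x=np.array([u-K[0,2],v-K[1,2]]);r=np.hypot(*x);th=r/K[0,0]
    d=np.array([*(x/max(r,1e-9)*np.sin(th)),np.cos(th)])
    Q=Ro.from_quat(st["orientation"]).as_matrix()
    return Q@H[:3,3]+st["ee_pos"],Q@(H[:3,:3]@d)
def onz(n,u,v,z,st=None):
    o,d=ray(n,u,v,st);return o+d*(z-o[2])/d[2]
def proj(X,st):
    c=ctrl.get_calibration("wrist");K=np.array(c["K"]);H=np.array(c["hand_eye"])
    Q=Ro.from_quat(st["orientation"]).as_matrix()
    p=H[:3,:3].T@(Q.T@(np.array(X)-st["ee_pos"])-H[:3,3])
    th=np.arctan2(np.hypot(p[0],p[1]),p[2]);return K[:2,2]+K[0,0]*th*p[:2]/np.hypot(p[0],p[1])
def two(a,b):
    (o,d),(p,e)=a,b
    A=np.stack([d,-e],1);s=np.linalg.lstsq(A,p-o,rcond=None)[0]
    return (o+d*s[0]+p+e*s[1])/2,np.linalg.norm(o+d*s[0]-p-e*s[1])
E
python3 - <<'E'
from h import *
a=cv2.imread("pics/scene.png");b=cv2.imread("pics/side.png")
f=lambda i,x,y,w,h,k:cv2.resize(i[y:y+h,x:x+w],None,fx=k,fy=k,interpolation=cv2.INTER_CUBIC)
cv2.imwrite("pics/crop.png",np.vstack([np.hstack([f(a,225,135,80,56,5),f(b,235,210,80,56,5)]),np.hstack([f(a,170,195,80,56,5),f(b,245,140,80,56,5)])]))
print(onz("scene",267,163,.01),onz("side",276,243,.01))
print("shaft",two(ray("scene",207,219),ray("side",284,150)))
E
```

```text
[0.52752855 0.19946317 0.01      ] [0.51796609 0.21151031 0.01      ]
shaft (array([ 0.53008708, -0.17458476,  0.0976849 ]), np.float64(0.0015508618267399484))
```

View pics/crop.png

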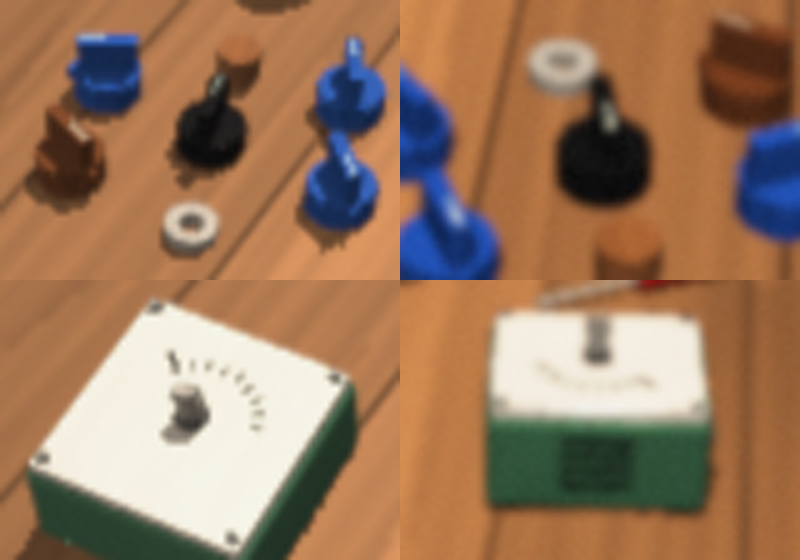

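Crop: the black knob is at centre, its bar's pale end pointing towards the bung. The box has its long tick at about scene (204,211), and there is no other black knob.

Run:
```python
from h import *
s=ctrl.observe();Q=Ro.from_quat(s["orientation"]).as_matrix();print(Q.round(3))
print(Q.T@(np.array([.50,-.17,.25])-s["ee_pos"]))
for n,u,v in(("bung",273,152),("bearing",263,181)):print(n,onz("scene",u,v,.01))
print("bungS",onz("side",281,265,.01),"bearS",onz("side",267,223,.01))
print("barpts",onz("side",275.4,228,.053),onz("side",276.8,235.5,.053))
```

```text
[[-0.     0.252 -0.968]
 [ 0.001 -0.968 -0.252]
 [-1.    -0.001 -0.   ]]
[-0.02344532 -0.23420539 -0.44094082]
bung [0.51799735 0.26305854 0.01      ]
bearing [0.55985568 0.11327628 0.01      ]
bungS [0.49755477 0.29490085 0.01      ] bearS [0.55203136 0.12622482 0.01      ]
barpts [0.52178031 0.20183106 0.053     ] [0.5151934  0.23285036 0.053     ]
```

Emit:
drive_tool([
  {"tx": -0.05, "ty": -0.5, "tz": -0.96},
  {"tx": -0.05, "ty": -0.5, "tz": -0.96},
  {"tx": -0.05, "ty": -0.5, "tz": -0.96},
  {"tx": -0.05, "ty": -0.5, "tz": -0.96},
  {"tx": -0.05, "ty": -0.5, "tz": -0.96},
  {"tx": -0.05, "ty": -0.5, "tz": -0.96},
  {"tx": -0.05, "ty": -0.5, "tz": -0.96},
  {"tx": -0.05, "ty": -0.5, "tz": -0.96},
  {"tx": -0.05, "ty": -0.5, "tz": -0.96},
  {"tx": -0.05, "ty": -0.5, "tz": -0.96},
  {"tx": -0.05, "ty": -0.5, "tz": -0.96},
  {"tx": -0.05, "ty": -0.5, "tz": -0.96},
])

```text
invalid input at $.series[0]: expected keys tx, ty, tz, yaw
```

Emit:
drive_tool([
  {"tx": -0.05, "ty": -0.5, "tz": -0.96},
  {"tx": -0.05, "ty": -0.5, "tz": -0.96},
  {"tx": -0.05, "ty": -0.5, "tz": -0.96},
  {"tx": -0.05, "ty": -0.5, "tz": -0.96},
  {"tx": -0.05, "ty": -0.5, "tz": -0.96},
  {"tx": -0.05, "ty": -0.5, "tz": -0.96},
  {"tx": -0.05, "ty": -0.5, "tz": -0.96},
  {"tx": -0.05, "ty": -0.5, "tz": -0.96},
  {"tx": -0.05, "ty": -0.5, "tz": -0.96},
  {"tx": -0.05, "ty": -0.5, "tz": -0.96},
  {"tx": -0.05, "ty": -0.5, "tz": -0.96},
  {"tx": 0},
])

```text
invalid input at $.series[0]: expected keys tx, ty, tz, yaw
```

Run:
```python
from h import *
s=ctrl.observe();print(s["time_s"],s["ee_pos"],s["orientation"],s["force"])
w=ctrl.grab_frame("wrist")[:,:,::-1];cv2.imwrite("pics/w1.png",w)
print(proj([.53,-.175,.112],s))
```

```text
0.15 [ 0.13232014 -0.50775188  0.22621255] [ 0.7013905   0.09023684 -0.70136276  0.08943697] [ 0.08761518 -0.2519385  -0.19393557]
[  92.11837688 -142.32996276]
```

View pics/w1.png

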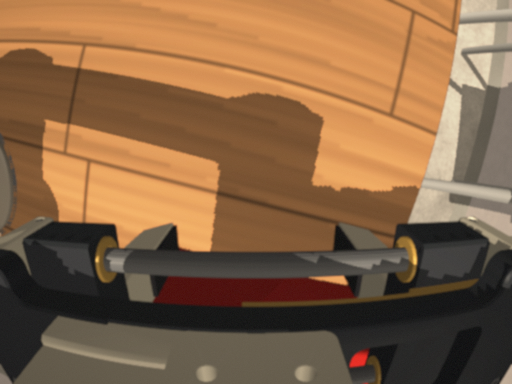

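The view shows only bare bench with the gripper across the lower half, because the moves were refused (every key is required). Sending them again.

Emit:
drive_tool([
  {"tx": -0.06, "ty": -0.56, "tz": -0.97, "yaw": 0},
  {"tx": -0.06, "ty": -0.56, "tz": -0.97, "yaw": 0},
  {"tx": -0.06, "ty": -0.56, "tz": -0.97, "yaw": 0},
  {"tx": -0.06, "ty": -0.56, "tz": -0.97, "yaw": 0},
  {"tx": -0.06, "ty": -0.56, "tz": -0.97, "yaw": 0},
  {"tx": -0.06, "ty": -0.56, "tz": -0.97, "yaw": 0},
  {"tx": -0.06, "ty": -0.56, "tz": -0.97, "yaw": 0},
  {"tx": -0.06, "ty": -0.56, "tz": -0.97, "yaw": 0},
  {"tx": -0.06, "ty": -0.56, "tz": -0.97, "yaw": 0},
  {"tx": -0.06, "ty": -0.56, "tz": -0.97, "yaw": 0},
])

```text
time_s: 1.03
ee_pos: [0.2924, -0.3498, 0.2387]
orientation: [-0.701, -0.09, 0.701, -0.09]
force: [-0.3, 0.6, 1.0]
width: 1.004
```

Emit:
drive_tool([
  {"tx": -0.06, "ty": -0.56, "tz": -0.97, "yaw": 0},
  {"tx": -0.06, "ty": -0.56, "tz": -0.97, "yaw": 0},
  {"tx": -0.06, "ty": -0.56, "tz": -0.97, "yaw": 0},
  {"tx": -0.06, "ty": -0.56, "tz": -0.97, "yaw": 0},
  {"tx": -0.06, "ty": -0.56, "tz": -0.97, "yaw": 0},
  {"tx": -0.06, "ty": -0.56, "tz": -0.97, "yaw": 0},
  {"tx": -0.06, "ty": -0.56, "tz": -0.97, "yaw": 0},
  {"tx": -0.06, "ty": -0.56, "tz": -0.97, "yaw": 0},
  {"tx": -0.06, "ty": -0.56, "tz": -0.97, "yaw": 0},
  {"tx": -0.06, "ty": -0.56, "tz": -0.97, "yaw": 0},
  {"tx": 0, "ty": 0, "tz": 0, "yaw": 0},
])

```text
time_s: 1.95
ee_pos: [0.4533, -0.1912, 0.2507]
orientation: [0.702, 0.091, -0.701, 0.091]
force: [-0.7, 0.5, 0.7]
width: 0.999
```

Run:
```python
from h import *
s=ctrl.observe();print(s["time_s"],s["ee_pos"],s["orientation"],s["force"])
w=ctrl.grab_frame("wrist")[:,:,::-1];cv2.imwrite("pics/w2.png",w)
print(proj([.53,-.175,.112],s))
np.save("s2.npy",{k:s[k] for k in("ee_pos","orientation")},allow_pickle=True)
```

```text
1.95 [ 0.45334803 -0.19117292  0.25072789] [ 0.70167764  0.09109307 -0.70081404  0.09061027] [-0.68619006  0.49163579  0.74855842]
[260.18567258 109.30856927]
```

View pics/w2.png

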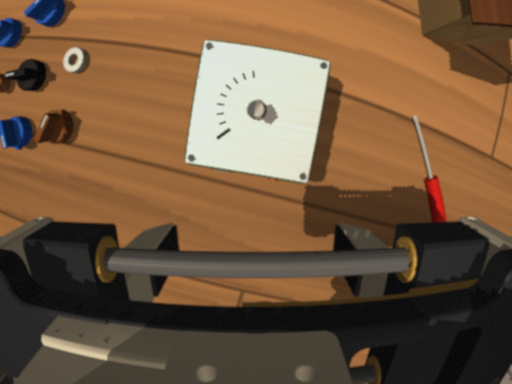

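The wrist view shows the shaft tip at about (258,110) and the long tick at (223,134). The box screws are at (209,46), (324,65), (191,157) and (303,176). The black knob is at (30,75) with the bearing at (75,60).

Run:
```python
from h import *
s=np.load("s2.npy",allow_pickle=True).item()
P=lambda u,v,z:onz("wrist",u,v,z,s)
c=[P(u,v,.08) for u,v in((209,46),(324,65),(191,157),(303,176))]
print("ctr",np.mean(c,0)); t=P(223,134,.08);print("tick",t,"tip",P(257.5,110,.112))
ang=lambda d:np.degrees(np.arctan2(d[1],d[0]))
print("sides",[ang(x) for x in(c[1]-c[0],c[3]-c[2],c[0]-c[2],c[1]-c[3])],"tick dir",ang(t-np.mean(c,0)))
print("knob",P(32,77,.025),"bar",ang(P(8,76,.053)-P(38,72,.053)),"bearing",P(75,60,.007))
w=cv2.imread("pics/w2.png")
cv2.imwrite("pics/crop2.png",np.hstack([cv2.resize(w[90:130,235:285],None,fx=8,fy=8,interpolation=cv2.INTER_CUBIC),cv2.resize(w[55:95,0:50],None,fx=8,fy=8,interpolation=cv2.INTER_CUBIC)]))
```

```text
ctr [ 0.52979714 -0.17164742  0.08      ]
tick [ 0.49439033 -0.14237394  0.08      ] tip [ 0.52864888 -0.17261666  0.112     ]
sides [np.float64(-84.52061963450886), np.float64(-85.05872895980521), np.float64(4.998076986347701), np.float64(4.975687998941569)] tick dir 140.41689525222387
knob [0.5179961  0.19059578 0.025     ] bar 99.01897316958397 bearing [0.55291424 0.1204164  0.007     ]
```

View pics/crop2.png

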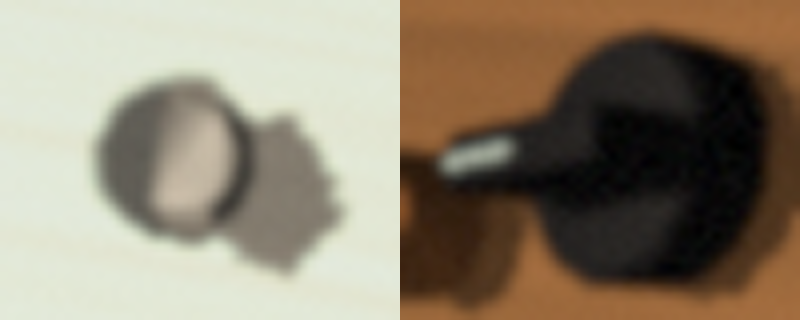

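The D's straight edge faces image left, tilted slightly up, so the flat is at about 97° in world terms (a guide for the start of the feel only). The knob's pale line points left. Next, to the knob for a close look.

Emit:
drive_tool([
  {"tx": 0, "ty": -0.97, "tz": -0.55, "yaw": 0},
  {"tx": 0, "ty": -0.97, "tz": -0.55, "yaw": 0},
  {"tx": 0, "ty": -0.97, "tz": -0.55, "yaw": 0},
  {"tx": 0, "ty": -0.97, "tz": -0.55, "yaw": 0},
  {"tx": 0, "ty": -0.97, "tz": -0.55, "yaw": 0},
  {"tx": 0, "ty": -0.97, "tz": -0.55, "yaw": 0},
  {"tx": 0, "ty": -0.97, "tz": -0.55, "yaw": 0},
  {"tx": 0, "ty": -0.97, "tz": -0.55, "yaw": 0},
  {"tx": 0, "ty": -0.97, "tz": -0.55, "yaw": 0},
  {"tx": 0, "ty": -0.97, "tz": -0.55, "yaw": 0},
  {"tx": 0, "ty": -0.97, "tz": -0.55, "yaw": 0},
])

```text
time_s: 2.92
ee_pos: [0.5145, 0.0435, 0.2505]
orientation: [-0.701, -0.089, 0.702, -0.09]
force: [0.7, 0.0, 0.7]
width: 0.998
```

Emit:
drive_tool([
  {"tx": 0, "ty": -0.97, "tz": -0.55, "yaw": 0},
  {"tx": 0, "ty": -0.97, "tz": -0.55, "yaw": 0},
  {"tx": 0, "ty": -0.97, "tz": -0.55, "yaw": 0},
  {"tx": 0, "ty": 0, "tz": 0, "yaw": 0},
])

```text
time_s: 3.25
ee_pos: [0.5322, 0.1102, 0.2503]
orientation: [-0.701, -0.091, 0.701, -0.09]
force: [-1.0, -0.2, -0.3]
width: 0.996
```

Emit:
drive_tool([
  {"tx": 0.2, "ty": 0, "tz": 0, "yaw": -0.039},
  {"tx": 0.2, "ty": 0, "tz": 0, "yaw": -0.039},
  {"tx": 0.2, "ty": 0, "tz": 0, "yaw": -0.039},
  {"tx": 0.2, "ty": 0, "tz": 0, "yaw": -0.039},
  {"tx": 0.2, "ty": 0, "tz": 0, "yaw": -0.039},
  {"tx": 0.2, "ty": 0, "tz": 0, "yaw": -0.039},
  {"tx": 0.2, "ty": 0, "tz": 0, "yaw": -0.039},
  {"tx": 0.2, "ty": 0, "tz": 0, "yaw": -0.039},
  {"tx": 0.2, "ty": 0, "tz": 0, "yaw": -0.039},
  {"tx": 0.2, "ty": 0, "tz": 0, "yaw": -0.039},
  {"tx": 0.2, "ty": 0, "tz": 0, "yaw": -0.039},
  {"tx": 0.2, "ty": 0, "tz": 0, "yaw": -0.039},
])

```text
time_s: 4.25
ee_pos: [0.5316, 0.1065, 0.2023]
orientation: [0.458, 0.538, -0.459, 0.538]
force: [-0.0, -0.4, 0.7]
width: 1.001
```

Emit:
drive_tool([
  {"tx": 0, "ty": 0, "tz": 0, "yaw": 0},
  {"tx": 0, "ty": 0, "tz": 0, "yaw": 0},
])

```text
time_s: 4.42
ee_pos: [0.5317, 0.107, 0.2025]
orientation: [0.461, 0.536, -0.462, 0.536]
force: [0.0, -0.4, 0.5]
width: 0.998
```

Run:
```python
from h import *
s=ctrl.observe();print(s["time_s"],s["ee_pos"],s["joint_positions"],Ro.from_quat(s["orientation"]).as_matrix().round(3))
w=ctrl.grab_frame("wrist")[:,:,::-1];cv2.imwrite("pics/w3.png",w)
u,v=map(int,proj([.518,.192,.03],s));print(u,v)
np.save("s3.npy",{k:s[k] for k in("ee_pos","orientation")},allow_pickle=True)
cv2.imwrite("pics/w3c.png",cv2.resize(w[max(v-90,0):v+90,u-120:u+120],None,fx=3,fy=3,interpolation=cv2.INTER_CUBIC));print(max(v-90,0),u-120)
```

```text
4.4167 [0.53168149 0.10697129 0.2025337 ] [ 5.74608199e-02  3.94275625e-01  1.51423634e+00 -4.64051430e-04
  1.23388269e+00 -9.20009951e-02] [[-0.001  0.989  0.149]
 [-0.     0.149 -0.989]
 [-1.    -0.001  0.   ]]
255 103
13 135
```

View pics/w3c.png

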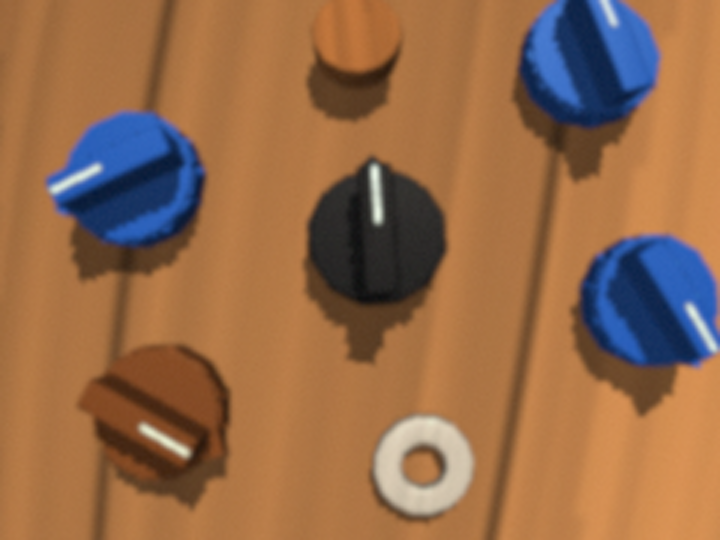

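Close view: the black knob's skirt centre is at crop (377,236). Its pale line runs (374,165) to (378,223), pointing at the bung, with the bearing below. A jaw opening of about 40 mm clears all the neighbours.

Run:
```python
from h import *
s=np.load("s3.npy",allow_pickle=True).item()
P=lambda x,y,z:onz("wrist",135+x/3,13+y/3,z,s)
ang=lambda d:np.degrees(np.arctan2(d[1],d[0]))
k=P(377,236,.0245);a=P(374,165,.053);b=P(378,223,.053);print(k,a,b,ang(a-b),ang(a-k),ang(P(374,162,.018)-k))
b2=P(379,294,.053);print("bar mid",(P(373,163,.053)+b2)/2,ang(a-b2))
Q=Ro.from_quat(s["orientation"]).as_matrix();print("tool y",ang(Q[:,1]))
for t in(k,(a+b2)/2):print(Q.T@(np.array([t[0],t[1],.10])-s["ee_pos"]))
```

```text
[0.52216731 0.20642677 0.0245    ] [0.51736292 0.22831899 0.053     ] [0.52176125 0.20833542 0.053     ] 102.41273892408849 102.37772413866388 100.60668131896827
bar mid [0.52136298 0.20649973 0.053     ] 100.79175933864451
tool y 8.572321966405253
[ 0.10249297  0.00550273 -0.09979972]
[ 0.10249355  0.00488825 -0.09963681]
```

Emit:
drive_tool([
  {"tx": 0.5, "ty": 0.05, "tz": -0.99, "yaw": -0.019},
  {"tx": 0.5, "ty": 0.05, "tz": -1.0, "yaw": 0},
  {"tx": 0.5, "ty": 0.05, "tz": -1.0, "yaw": 0},
  {"tx": 0.5, "ty": 0.05, "tz": -1.0, "yaw": 0},
  {"tx": 0.5, "ty": 0.05, "tz": -1.0, "yaw": 0},
  {"tx": 1, "ty": 0, "tz": 0, "yaw": 0},
  {"tx": 1, "ty": 0, "tz": 0, "yaw": 0},
  {"tx": 0, "ty": 0, "tz": 0, "yaw": 0},
], gripper=0.45)

```text
time_s: 5.13
ee_pos: [0.5146, 0.2064, 0.1095]
orientation: [0.443, 0.551, -0.446, 0.549]
force: [-1.0, -0.3, 0.1]
width: 0.481
```

Run:
```python
from h import *
s=ctrl.observe();Q=Ro.from_quat(s["orientation"]).as_matrix();print(s["ee_pos"],s["width"],np.degrees(np.arctan2(Q[1,1],Q[0,1])),s["force"],Q.T@(np.array([.5220,.2065,.028])-s["ee_pos"]))
```

```text
[0.51463928 0.2063765  0.10949974] 0.48078499647599066 12.132639443099446 [-0.9578982  -0.28780131  0.05837784] [0.08145345 0.0077343  0.00138571]
```

Emit:
drive_tool([
  {"tx": 0.6, "ty": 0.38, "tz": 0.07, "yaw": 0},
  {"tx": 0.6, "ty": 0, "tz": 0, "yaw": 0},
  {"tx": 0.6, "ty": 0, "tz": 0, "yaw": 0},
  {"tx": 0.6, "ty": 0, "tz": 0, "yaw": 0},
  {"tx": 0.6, "ty": 0, "tz": 0, "yaw": 0},
  {"tx": 0.6, "ty": 0, "tz": 0, "yaw": 0},
  {"tx": 0.4, "ty": 0, "tz": 0, "yaw": 0},
  {"tx": 0, "ty": 0, "tz": 0, "yaw": 0},
  {"tx": 0, "ty": 0, "tz": 0, "yaw": 0},
])

```text
time_s: 5.88
ee_pos: [0.5249, 0.2069, 0.0332]
orientation: [0.444, 0.55, -0.444, 0.55]
force: [1.1, 0.2, 0.6]
width: 0.453
```

Emit:
drive_tool([
  {"tx": 0, "ty": 0, "tz": 0, "yaw": 0},
  {"tx": 0, "ty": 0, "tz": 0, "yaw": 0},
  {"tx": 0, "ty": 0, "tz": 0, "yaw": 0},
  {"tx": 0, "ty": 0, "tz": 0, "yaw": 0},
  {"tx": 0, "ty": 0, "tz": 0, "yaw": 0},
  {"tx": 0, "ty": 0, "tz": 0, "yaw": 0},
], gripper=0.0, grip_force=25)

```text
time_s: 6.38
ee_pos: [0.5244, 0.2071, 0.0329]
orientation: [0.444, 0.551, -0.444, 0.551]
force: [-0.3, -0.6, 3.3]
width: 0.128
```

The bar is gripped, but too shallowly. I'll open, go 5 mm lower and grip again.

Emit:
drive_tool([
  {"tx": 0, "ty": 0, "tz": 0, "yaw": 0},
  {"tx": 0, "ty": 0, "tz": 0, "yaw": 0},
  {"tx": 0.13, "ty": 0, "tz": 0, "yaw": 0},
  {"tx": 0.12, "ty": 0, "tz": 0, "yaw": 0},
  {"tx": 0, "ty": 0, "tz": 0, "yaw": 0},
  {"tx": 0, "ty": 0, "tz": 0, "yaw": 0},
], gripper=0.25)

```text
time_s: 6.88
ee_pos: [0.5243, 0.2071, 0.0273]
orientation: [0.444, 0.551, -0.444, 0.55]
force: [0.1, 0.5, -1.0]
width: 0.251
```

Emit:
drive_tool([
  {"tx": 0, "ty": 0, "tz": 0, "yaw": 0},
  {"tx": 0, "ty": 0, "tz": 0, "yaw": 0},
  {"tx": 0, "ty": 0, "tz": 0, "yaw": 0},
  {"tx": 0, "ty": 0, "tz": 0, "yaw": 0},
  {"tx": 0, "ty": 0, "tz": 0, "yaw": 0},
], gripper=0.0, grip_force=25)

```text
time_s: 7.3
ee_pos: [0.5245, 0.2071, 0.0277]
orientation: [0.444, 0.551, -0.444, 0.551]
force: [0.5, -0.4, -0.4]
width: 0.13
```

Run:
```python
from h import *
s=ctrl.observe();print(s["time_s"],s["ee_pos"],s["width"],s["force"],s["torque"])
```

```text
7.3 [0.52449803 0.20712849 0.02766812] 0.12993465469654622 [ 0.52725604 -0.38328403 -0.35485847] [-0.00914311 -0.11237735  0.0096689 ]
```

Emit:
drive_tool([
  {"tx": -0.3, "ty": 0, "tz": 0, "yaw": 0},
  {"tx": -1, "ty": 0, "tz": 0, "yaw": 0},
  {"tx": -1, "ty": 0, "tz": 0, "yaw": 0},
  {"tx": -1, "ty": 0, "tz": 0, "yaw": 0},
  {"tx": -1, "ty": 0, "tz": 0, "yaw": 0},
  {"tx": -1, "ty": 0, "tz": 0, "yaw": 0},
  {"tx": -1, "ty": 0, "tz": 0, "yaw": 0},
  {"tx": -1, "ty": 0, "tz": 0, "yaw": 0},
  {"tx": -1, "ty": 0, "tz": 0, "yaw": 0},
  {"tx": -1, "ty": 0, "tz": 0, "yaw": 0},
  {"tx": -0.5, "ty": -0.18, "tz": 0.98, "yaw": 0},
  {"tx": 0, "ty": -0.18, "tz": 0.98, "yaw": 0},
])

```text
time_s: 8.3
ee_pos: [0.5268, 0.1678, 0.227]
orientation: [0.445, 0.55, -0.442, 0.552]
force: [1.1, -0.4, -1.4]
width: 0.129
```

Emit:
drive_tool([
  {"tx": 0, "ty": -0.18, "tz": 0.98, "yaw": 0},
  {"tx": 0, "ty": -0.18, "tz": 0.98, "yaw": 0},
  {"tx": 0, "ty": -0.18, "tz": 0.98, "yaw": 0},
  {"tx": 0, "ty": -0.18, "tz": 0.98, "yaw": 0},
  {"tx": 0, "ty": -0.18, "tz": 0.98, "yaw": 0},
  {"tx": 0, "ty": -0.18, "tz": 0.98, "yaw": 0},
  {"tx": 0, "ty": -0.18, "tz": 0.98, "yaw": 0},
  {"tx": 0, "ty": -0.18, "tz": 0.98, "yaw": 0},
  {"tx": 0, "ty": -0.18, "tz": 0.98, "yaw": 0},
  {"tx": 0, "ty": -0.18, "tz": 0.98, "yaw": 0},
  {"tx": 0, "ty": -0.18, "tz": 0.98, "yaw": 0},
])

```text
time_s: 9.22
ee_pos: [0.5326, -0.0527, 0.2242]
orientation: [0.444, 0.55, -0.444, 0.551]
force: [0.5, 0.7, 0.2]
width: 0.13
```

Emit:
drive_tool([
  {"tx": 0, "ty": -0.18, "tz": 0.98, "yaw": 0},
  {"tx": 0, "ty": -0.18, "tz": 0.98, "yaw": 0},
  {"tx": 0, "ty": -0.18, "tz": 0.98, "yaw": 0},
  {"tx": 0, "ty": -0.18, "tz": 0.98, "yaw": 0},
  {"tx": 0, "ty": -0.18, "tz": 0.98, "yaw": 0},
  {"tx": 0, "ty": -0.18, "tz": 0.98, "yaw": 0},
  {"tx": 0, "ty": -0.18, "tz": 0.98, "yaw": 0},
  {"tx": 0, "ty": -0.18, "tz": 0.98, "yaw": 0},
  {"tx": 0, "ty": -0.18, "tz": 0.98, "yaw": 0},
  {"tx": 0, "ty": -0.18, "tz": 0.98, "yaw": 0},
  {"tx": 0, "ty": -0.18, "tz": 0.98, "yaw": 0.028},
  {"tx": 0, "ty": 0, "tz": 0, "yaw": 0},
])

```text
time_s: 10.22
ee_pos: [0.5395, -0.2743, 0.2237]
orientation: [0.469, 0.528, -0.47, 0.529]
force: [-0.5, 0.0, -0.7]
width: 0.127
```

Run:
```python
from h import *
ctrl.grab_frame("side")
s=ctrl.observe();Q=Ro.from_quat(s["orientation"]).as_matrix();print(s["time_s"],s["ee_pos"],s["width"],s["force"],s["torque"],np.degrees(np.arctan2(Q[1,1],Q[0,1])))
w=ctrl.grab_frame("wrist")[:,:,::-1];cv2.imwrite("pics/w4.png",w)
np.save("s4.npy",{k:s[k] for k in("ee_pos","orientation")},allow_pickle=True)
u,v=map(int,proj([.529,-.172,.112],s));print(u,v)
a=cv2.resize(w[max(v-45,0):v+45,u-60:u+60],(600,450),interpolation=cv2.INTER_CUBIC);print(max(v-45,0),u-60)
cv2.imwrite("pics/w4c.png",a)
```

```text
10.2667 [ 0.53957273 -0.27235574  0.22369097] 0.12576299262010998 [ 0.29303251 -0.18023527 -1.41019321] [-0.01283301 -0.09951193  0.02137518] 7.083526617881085
257 83
38 197
```

View pics/w4c.png

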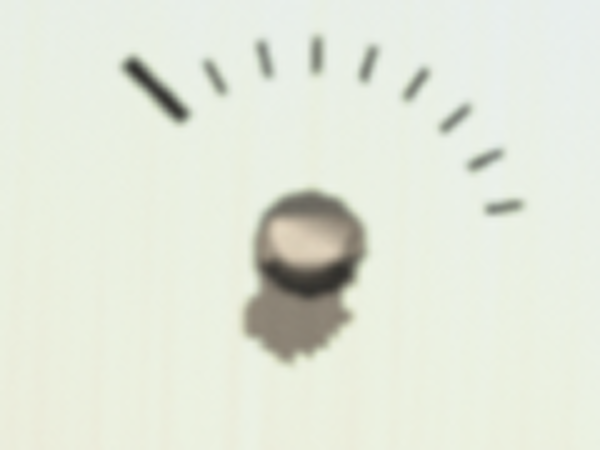

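The top face's straight edge is at about crop y 213, sloping slightly down to the right. The axis is therefore near crop (310,224), with a darker collar below it. The nine ticks run clockwise from the long one.

Run:
```python
from h import *
s2=np.load("s2.npy",allow_pickle=True).item();s=np.load("s4.npy",allow_pickle=True).item()
P=lambda x,y,z:onz("wrist",197+x/5,38+y/5,z,s)
tip=P(310,224,.112);print("tip",tip,"collar",P(310,243,.082),"w2 collar",onz("wrist",256.9,109.8,.082,s2))
e=P(345,222,.112)-P(275,212,.112);print("flat normal",np.degrees(np.arctan2(e[1],e[0]))+90)
t=P(184,118,.08);print("low tick inner",t,np.degrees(np.arctan2(*(t-tip)[[1,0]])))
o=ctrl.observe();Q=Ro.from_quat(o["orientation"]).as_matrix()
print(o["ee_pos"],Q.T@(np.array([.529,-.172,.150])-o["ee_pos"]))
```

```text
tip [ 0.52991215 -0.17086317  0.112     ] collar [ 0.53027215 -0.17107435  0.082     ] w2 collar [ 0.53020736 -0.17220821  0.082     ]
flat normal 88.88725785935155
low tick inner [ 0.50195752 -0.14794382  0.08      ] 140.65247317461876
[ 0.53963066 -0.27113101  0.22370905] [ 0.0737588   0.00191214 -0.09964424]
```

Emit:
drive_tool([
  {"tx": 0, "ty": 0.03, "tz": -0.84, "yaw": 0},
  {"tx": 0, "ty": 0.03, "tz": -0.84, "yaw": 0},
  {"tx": 0, "ty": 0.03, "tz": -0.84, "yaw": 0},
  {"tx": 0, "ty": 0.03, "tz": -0.84, "yaw": 0},
  {"tx": 0.5, "ty": 0.03, "tz": -0.84, "yaw": 0},
  {"tx": 0.5, "ty": 0, "tz": -0.81, "yaw": 0},
  {"tx": 0.8, "ty": 0, "tz": 0, "yaw": 0},
  {"tx": 0.8, "ty": 0, "tz": 0, "yaw": 0},
  {"tx": 0.7, "ty": 0, "tz": 0, "yaw": 0},
  {"tx": 0.2, "ty": 0, "tz": 0, "yaw": 0},
  {"tx": 0, "ty": 0, "tz": 0, "yaw": 0},
  {"tx": 0, "ty": 0, "tz": 0, "yaw": 0},
])

```text
time_s: 11.32
ee_pos: [0.5306, -0.1706, 0.1544]
orientation: [0.467, 0.53, -0.467, 0.531]
force: [-0.6, 0.2, -0.7]
width: 0.13
```

```bash
cat > st.py <<'E'
from h import *
s=ctrl.observe();Q=Ro.from_quat(s["orientation"]).as_matrix();a=np.degrees(np.arctan2(Q[1,1],Q[0,1]))
print(round(s["time_s"],2),s["ee_pos"].round(4),"ty",a.round(2),"w",round(s["width"],3),"F",s["force"].round(2),"T",s["torque"].round(3),"to shaft",(Q.T@(np.array([.530,-.1713,s["ee_pos"][2]])-s["ee_pos"]))[1:].round(4))
E
python3 st.py
python3 - <<'E'
from h import *
A=[cv2.resize(ctrl.grab_frame(n)[y:y+60,x:x+60],(400,400),interpolation=cv2.INTER_CUBIC) for n,x,y in(("scene",177,180),("side",255,110))]
cv2.imwrite("pics/ab.png",np.hstack(A)[:,:,::-1])
E
```

```text
11.32 [ 0.5306 -0.1706  0.1544] ty 7.27 w 0.13 F [-0.62  0.16 -0.71] T [-0.016 -0.108 -0.007] to shaft [-0.0007  0.0006]
```

View pics/ab.png

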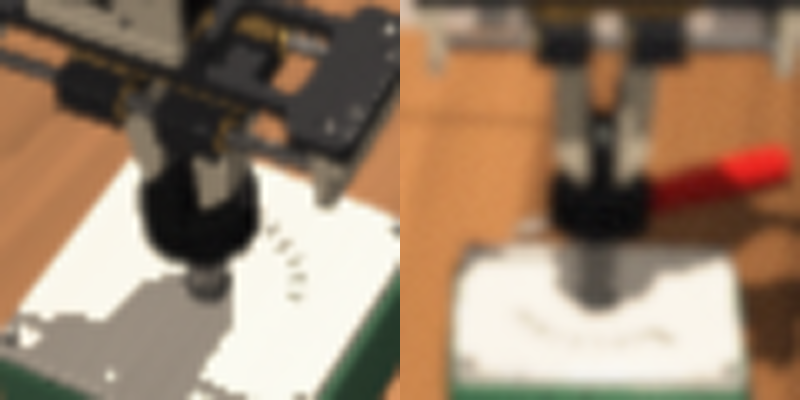

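Both views show the knob upright in the jaws over the shaft. Now down lightly to touch the tip.

Emit:
drive_tool([
  {"tx": 0.2, "ty": -0.02, "tz": 0.02, "yaw": 0},
  {"tx": 0.2, "ty": 0, "tz": 0, "yaw": 0},
  {"tx": 0.15, "ty": 0, "tz": 0, "yaw": 0},
  {"tx": 0.1, "ty": 0, "tz": 0, "yaw": 0},
  {"tx": 0, "ty": 0, "tz": 0, "yaw": 0},
  {"tx": 0, "ty": 0, "tz": 0, "yaw": 0},
])

```text
time_s: 11.92
ee_pos: [0.5299, -0.1716, 0.1405]
orientation: [0.468, 0.531, -0.468, 0.53]
force: [0.4, -0.2, -0.5]
width: 0.132
```

```bash
python3 st.py
```

```text
11.92 [ 0.5299 -0.1716  0.1405] ty 7.21 w 0.132 F [ 0.44 -0.25 -0.49] T [-0.086 -0.121  0.034] to shaft [ 0.0001 -0.0003]
```

Just above the tip. I'll press about 3 mm further into the spring.

Emit:
drive_tool([
  {"tx": 0.05, "ty": 0, "tz": 0, "yaw": 0},
  {"tx": 0.05, "ty": 0, "tz": 0, "yaw": 0},
  {"tx": 0.05, "ty": 0, "tz": 0, "yaw": 0},
  {"tx": 0.05, "ty": 0, "tz": 0, "yaw": 0},
  {"tx": 0, "ty": 0, "tz": 0, "yaw": 0},
])

```text
time_s: 12.33
ee_pos: [0.5299, -0.1715, 0.1365]
orientation: [0.467, 0.531, -0.468, 0.53]
force: [0.2, 0.2, -0.4]
width: 0.129
```

```bash
python3 st.py
```

```text
12.33 [ 0.5299 -0.1715  0.1365] ty 7.22 w 0.129 F [ 0.18  0.15 -0.45] T [ 0.009 -0.096  0.016] to shaft [ 0.0001 -0.0002]
```

Emit:
drive_tool([
  {"tx": 0.05, "ty": 0, "tz": 0, "yaw": 0},
  {"tx": 0.05, "ty": 0, "tz": 0, "yaw": 0},
  {"tx": 0, "ty": 0, "tz": 0, "yaw": 0},
  {"tx": 0, "ty": 0, "tz": 0, "yaw": 0},
])

```text
time_s: 12.67
ee_pos: [0.53, -0.1717, 0.1348]
orientation: [0.467, 0.53, -0.468, 0.531]
force: [-0.6, -0.6, 0.2]
width: 0.133
```

```bash
python3 st.py
```

```text
12.67 [ 0.53   -0.1717  0.1348] ty 7.22 w 0.133 F [-0.63 -0.62  0.17] T [-0.11  -0.092  0.04 ] to shaft [ 0.     -0.0004]
```

No spring force 5 mm past the tip, so the bore is on the shaft. Next, feel for the middle of the play by turning lightly, watching Tz.

```bash
cat > av.py <<'E'
from h import *
T=[];F=[]
for i in range(5):
    ctrl.grab_frame("wrist");s=ctrl.observe();T.append(s["torque"]);F.append(s["force"])
Q=Ro.from_quat(s["orientation"]).as_matrix();a=np.degrees(np.arctan2(Q[1,1],Q[0,1]))
print(round(s["time_s"],2),s["ee_pos"].round(4),"knob x",(a+90).round(2),"w",round(s["width"],3),"F",np.mean(F,0).round(2),"T",np.mean(T,0).round(3),"sd",np.std(T,0).round(3))
E
python3 av.py
```

```text
12.92 [ 0.53   -0.1716  0.1348] knob x 97.22 w 0.129 F [-0.51 -0.42  0.05] T [-0.126 -0.046  0.01 ] sd [0.025 0.006 0.032]
```

Emit:
drive_tool([
  {"tx": 0, "ty": 0, "tz": 0, "yaw": 0.014},
  {"tx": 0, "ty": 0, "tz": 0, "yaw": 0.014},
  {"tx": 0, "ty": 0, "tz": 0, "yaw": 0},
])

```text
time_s: 13.17
ee_pos: [0.5299, -0.1713, 0.1347]
orientation: [0.491, 0.509, -0.491, 0.509]
force: [-1.1, 1.2, 1.5]
width: 0.131
```

```bash
python3 av.py
```

```text
13.42 [ 0.5299 -0.1714  0.1347] knob x 92.23 w 0.126 F [-1.14  1.09  1.35] T [0.16  0.112 0.002] sd [0.043 0.035 0.005]
```

Emit:
drive_tool([
  {"tx": 0, "ty": 0, "tz": 0, "yaw": -0.025},
  {"tx": 0, "ty": 0, "tz": 0, "yaw": -0.025},
  {"tx": 0, "ty": 0, "tz": 0, "yaw": 0},
])

```text
time_s: 13.67
ee_pos: [0.5301, -0.1718, 0.1347]
orientation: [0.448, 0.547, -0.448, 0.547]
force: [-1.5, -0.8, 1.3]
width: 0.125
```

```bash
python3 av.py
```

```text
13.92 [ 0.5301 -0.1718  0.1347] knob x 101.1 w 0.127 F [-0.53 -0.95  0.36] T [-0.186 -0.04  -0.026] sd [0.032 0.026 0.028]
```

The knob is free from about 92° to 101°, so I'll centre near 97° and push straight down in small steps.

Emit:
drive_tool([
  {"tx": 0, "ty": 0, "tz": 0, "yaw": 0.023},
  {"tx": 0.1, "ty": 0, "tz": 0, "yaw": 0},
  {"tx": 0.1, "ty": 0, "tz": 0, "yaw": 0},
  {"tx": 0.1, "ty": 0, "tz": 0, "yaw": 0},
  {"tx": 0, "ty": 0, "tz": 0, "yaw": 0},
])

```text
time_s: 14.33
ee_pos: [0.5301, -0.1716, 0.1286]
orientation: [0.468, 0.53, -0.468, 0.53]
force: [-0.8, -0.5, 3.5]
width: 0.127
```

```bash
python3 av.py
```

```text
14.58 [ 0.5301 -0.1716  0.1289] knob x 97.06 w 0.127 F [-1.21 -0.49  3.63] T [-0.164  0.151  0.006] sd [0.022 0.044 0.018]
```

That is spring force building at the catch, about 8 mm below tip height. I'll firm the grip and push on.

Emit:
drive_tool([
  {"tx": 0, "ty": 0, "tz": 0, "yaw": 0},
  {"tx": 0.1, "ty": 0, "tz": 0, "yaw": 0},
  {"tx": 0.05, "ty": 0, "tz": 0, "yaw": 0},
  {"tx": 0, "ty": 0, "tz": 0, "yaw": 0},
], grip_force=45)

```text
time_s: 14.92
ee_pos: [0.5306, -0.1717, 0.1262]
orientation: [0.469, 0.529, -0.468, 0.53]
force: [-1.4, -0.0, 5.3]
width: 0.125
```

```bash
python3 av.py
```

```text
15.17 [ 0.5306 -0.1717  0.1262] knob x 97.04 w 0.125 F [-0.51 -0.36  5.75] T [-0.125  0.004  0.012] sd [0.021 0.031 0.022]
```

Emit:
drive_tool([
  {"tx": 0.05, "ty": 0, "tz": 0, "yaw": 0},
  {"tx": 0.05, "ty": 0, "tz": 0, "yaw": 0},
  {"tx": 0, "ty": 0, "tz": 0, "yaw": 0},
])

```text
time_s: 15.42
ee_pos: [0.5306, -0.1717, 0.1243]
orientation: [0.469, 0.529, -0.468, 0.53]
force: [0.5, -1.1, 4.7]
width: 0.127
```

```bash
python3 av.py
```

```text
15.67 [ 0.5305 -0.1717  0.124 ] knob x 97.04 w 0.125 F [-0.12 -0.43  5.03] T [-0.16  -0.106  0.056] sd [0.013 0.042 0.03 ]
```

Emit:
drive_tool([
  {"tx": 0.05, "ty": 0, "tz": 0, "yaw": 0},
  {"tx": 0.05, "ty": 0, "tz": 0, "yaw": 0},
  {"tx": 0.05, "ty": 0, "tz": 0, "yaw": 0},
  {"tx": 0, "ty": 0, "tz": 0, "yaw": 0},
])

```text
time_s: 16.0
ee_pos: [0.5305, -0.1717, 0.121]
orientation: [0.469, 0.529, -0.468, 0.53]
force: [0.1, -1.9, 4.2]
width: 0.121
```

```bash
python3 av.py
```

```text
16.25 [ 0.5304 -0.1717  0.1208] knob x 97.04 w 0.125 F [ 0.57 -1.08  4.03] T [-0.219 -0.259  0.022] sd [0.021 0.068 0.016]
```

Emit:
drive_tool([
  {"tx": 0.05, "ty": 0, "tz": 0, "yaw": 0},
  {"tx": 0.05, "ty": 0, "tz": 0, "yaw": 0},
  {"tx": 0.05, "ty": 0, "tz": 0, "yaw": 0},
  {"tx": 0, "ty": 0, "tz": 0, "yaw": 0},
])

```text
time_s: 16.58
ee_pos: [0.5301, -0.1717, 0.1177]
orientation: [0.468, 0.53, -0.468, 0.53]
force: [0.1, -2.1, 3.3]
width: 0.128
```

```bash
python3 av.py
```

```text
16.83 [ 0.5301 -0.1717  0.1177] knob x 97.04 w 0.128 F [ 0.32 -1.53  4.15] T [-0.277 -0.221 -0.001] sd [0.021 0.026 0.01 ]
```

Emit:
drive_tool([
  {"tx": 0.05, "ty": 0, "tz": 0, "yaw": 0},
  {"tx": 0.05, "ty": 0, "tz": 0, "yaw": 0},
  {"tx": 0, "ty": 0, "tz": 0, "yaw": 0},
])

```text
time_s: 17.08
ee_pos: [0.5299, -0.1716, 0.1153]
orientation: [0.468, 0.53, -0.468, 0.53]
force: [1.6, -1.7, 2.3]
width: 0.128
```

```bash
python3 av.py
```

```text
17.33 [ 0.5299 -0.1716  0.1156] knob x 97.04 w 0.131 F [ 0.34 -1.96  2.48] T [-0.388 -0.203  0.04 ] sd [0.027 0.037 0.017]
```

Emit:
drive_tool([
  {"tx": 0.05, "ty": 0, "tz": 0, "yaw": 0},
  {"tx": 0.05, "ty": 0, "tz": 0, "yaw": 0},
  {"tx": 0.05, "ty": 0, "tz": 0, "yaw": 0},
  {"tx": 0, "ty": 0, "tz": 0, "yaw": 0},
])

```text
time_s: 17.67
ee_pos: [0.53, -0.1716, 0.1126]
orientation: [0.468, 0.53, -0.468, 0.53]
force: [0.3, -1.6, 4.1]
width: 0.128
```

```bash
python3 av.py
```

```text
17.92 [ 0.53   -0.1716  0.1128] knob x 97.04 w 0.126 F [-0.39 -2.09  3.98] T [-0.412 -0.046 -0.005] sd [0.017 0.045 0.025]
```

Emit:
drive_tool([
  {"tx": 0.05, "ty": 0, "tz": 0, "yaw": 0},
  {"tx": 0.05, "ty": 0, "tz": 0, "yaw": 0},
  {"tx": 0, "ty": 0, "tz": 0, "yaw": 0},
])

```text
time_s: 18.17
ee_pos: [0.5301, -0.1716, 0.1119]
orientation: [0.468, 0.529, -0.468, 0.53]
force: [-3.2, -0.5, 13.2]
width: 0.125
```

```bash
python3 av.py
```

```text
18.42 [ 0.5301 -0.1717  0.1119] knob x 97.04 w 0.127 F [-3.14 -1.02 12.88] T [-0.216  0.47   0.003] sd [0.051 0.026 0.018]
```

It bottomed at TCP z 0.1119 with 13 N, which is where home should be (0.1117). Now I'll relax it to the rest height.

Emit:
drive_tool([
  {"tx": -0.1, "ty": 0, "tz": 0, "yaw": 0},
  {"tx": -0.1, "ty": 0, "tz": 0, "yaw": 0},
  {"tx": -0.1, "ty": 0, "tz": 0, "yaw": 0},
  {"tx": 0, "ty": 0, "tz": 0, "yaw": 0},
])

```text
time_s: 18.75
ee_pos: [0.53, -0.1716, 0.1168]
orientation: [0.468, 0.53, -0.468, 0.53]
force: [0.1, -1.6, 1.3]
width: 0.129
```

```bash
python3 av.py
```

```text
19.0 [ 0.53   -0.1716  0.1165] knob x 97.04 w 0.126 F [-0.29 -2.5   1.98] T [-0.467 -0.132  0.027] sd [0.017 0.021 0.035]
```

Home and relaxed. Now anticlockwise, first well short of the stop.

Emit:
drive_tool([
  {"tx": 0, "ty": 0, "tz": 0, "yaw": -0.014},
  {"tx": 0, "ty": 0, "tz": 0, "yaw": -0.014},
  {"tx": 0, "ty": 0, "tz": 0, "yaw": -0.014},
  {"tx": 0, "ty": 0, "tz": 0, "yaw": -0.014},
  {"tx": 0, "ty": 0, "tz": 0, "yaw": -0.014},
  {"tx": 0, "ty": 0, "tz": 0, "yaw": -0.014},
  {"tx": 0, "ty": 0, "tz": 0, "yaw": 0},
])

```text
time_s: 19.58
ee_pos: [0.5298, -0.1715, 0.1165]
orientation: [0.394, 0.587, -0.394, 0.587]
force: [-0.4, -1.9, 2.8]
width: 0.129
```

```bash
python3 av.py
```

```text
19.83 [ 0.5298 -0.1715  0.1166] knob x 112.1 w 0.127 F [-0.99 -2.44  2.04] T [-0.437  0.077 -0.108] sd [0.032 0.028 0.018]
```

Emit:
drive_tool([
  {"tx": 0, "ty": 0, "tz": 0, "yaw": -0.014},
  {"tx": 0, "ty": 0, "tz": 0, "yaw": -0.014},
  {"tx": 0, "ty": 0, "tz": 0, "yaw": -0.014},
  {"tx": 0, "ty": 0, "tz": 0, "yaw": -0.014},
  {"tx": 0, "ty": 0, "tz": 0, "yaw": -0.014},
  {"tx": 0, "ty": 0, "tz": 0, "yaw": -0.014},
  {"tx": 0, "ty": 0, "tz": 0, "yaw": -0.014},
  {"tx": 0, "ty": 0, "tz": 0, "yaw": 0},
])

```text
time_s: 20.5
ee_pos: [0.5298, -0.1715, 0.1166]
orientation: [0.3, 0.641, -0.3, 0.64]
force: [-1.4, -2.6, 1.6]
width: 0.126
```

```bash
python3 av.py
```

```text
20.75 [ 0.5298 -0.1715  0.1166] knob x 129.74 w 0.123 F [-2.18 -2.08  1.61] T [-0.423  0.193 -0.101] sd [0.029 0.025 0.027]
```

The drag is about 0.1 N m, so the shaft is turning with the knob. Smaller steps from here.

Emit:
drive_tool([
  {"tx": 0, "ty": 0, "tz": 0, "yaw": -0.011},
  {"tx": 0, "ty": 0, "tz": 0, "yaw": -0.011},
  {"tx": 0, "ty": 0, "tz": 0, "yaw": -0.011},
  {"tx": 0, "ty": 0, "tz": 0, "yaw": -0.011},
  {"tx": 0, "ty": 0, "tz": 0, "yaw": 0},
])

```text
time_s: 21.17
ee_pos: [0.5298, -0.1715, 0.1166]
orientation: [0.255, 0.66, -0.255, 0.659]
force: [-2.5, -0.9, 1.8]
width: 0.123
```

```bash
python3 av.py
```

```text
21.42 [ 0.5298 -0.1715  0.1166] knob x 137.67 w 0.128 F [-2.39 -2.23  2.24] T [-0.428  0.338 -0.095] sd [0.045 0.047 0.025]
```

Emit:
drive_tool([
  {"tx": 0, "ty": 0, "tz": 0, "yaw": -0.008},
  {"tx": 0, "ty": 0, "tz": 0, "yaw": 0},
])

```text
time_s: 21.58
ee_pos: [0.5298, -0.1715, 0.1167]
orientation: [0.247, 0.663, -0.247, 0.663]
force: [-3.2, -2.2, 2.3]
width: 0.129
```

```bash
python3 av.py
```

```text
21.83 [ 0.5299 -0.1716  0.1167] knob x 139.12 w 0.128 F [-3.33 -2.55  1.8 ] T [-0.4    0.426 -0.118] sd [0.033 0.039 0.026]
```

As a passive torque limit, I'll drop the grip to 11 N: over 19 mm pads that passes at most about 0.21 N m.

Emit:
drive_tool([
  {"tx": 0, "ty": 0, "tz": 0, "yaw": 0},
  {"tx": 0, "ty": 0, "tz": 0, "yaw": -0.008},
  {"tx": 0, "ty": 0, "tz": 0, "yaw": 0},
], grip_force=11)

```text
time_s: 22.08
ee_pos: [0.5299, -0.1715, 0.1166]
orientation: [0.238, 0.666, -0.238, 0.666]
force: [-4.1, -2.3, 1.8]
width: 0.129
```

```bash
python3 av.py
```

```text
22.33 [ 0.5299 -0.1715  0.1167] knob x 140.57 w 0.132 F [-2.97 -2.18  1.9 ] T [-0.385  0.508 -0.101] sd [0.032 0.015 0.01 ]
```

Emit:
drive_tool([
  {"tx": 0, "ty": 0, "tz": 0, "yaw": -0.008},
  {"tx": 0, "ty": 0, "tz": 0, "yaw": 0},
])

```text
time_s: 22.5
ee_pos: [0.5299, -0.1716, 0.1167]
orientation: [0.23, 0.669, -0.23, 0.669]
force: [-3.3, -1.9, 1.7]
width: 0.127
```

```bash
python3 av.py
```

```text
22.75 [ 0.5299 -0.1715  0.1167] knob x 142.01 w 0.129 F [-3.8  -2.23  2.15] T [-0.374  0.577 -0.106] sd [0.036 0.019 0.018]
```

Emit:
drive_tool([
  {"tx": 0, "ty": 0, "tz": 0, "yaw": -0.008},
  {"tx": 0, "ty": 0, "tz": 0, "yaw": 0},
])

```text
time_s: 22.92
ee_pos: [0.5299, -0.1715, 0.1167]
orientation: [0.221, 0.672, -0.221, 0.671]
force: [-4.6, -2.2, 2.2]
width: 0.131
```

```bash
python3 av.py
```

```text
23.17 [ 0.5299 -0.1715  0.1167] knob x 143.45 w 0.13 F [-4.37 -1.98  1.91] T [-0.356  0.605 -0.116] sd [0.016 0.031 0.014]
```

Emit:
drive_tool([
  {"tx": 0, "ty": 0, "tz": 0, "yaw": -0.007},
  {"tx": 0, "ty": 0, "tz": 0, "yaw": 0},
])

```text
time_s: 23.33
ee_pos: [0.53, -0.1715, 0.1167]
orientation: [0.214, 0.674, -0.214, 0.674]
force: [-3.6, -1.7, 1.0]
width: 0.132
```

```bash
python3 av.py
```

```text
23.58 [ 0.5299 -0.1715  0.1167] knob x 144.74 w 0.129 F [-4.21 -1.89  1.77] T [-0.353  0.658 -0.103] sd [0.039 0.028 0.035]
```

Emit:
drive_tool([
  {"tx": 0, "ty": 0, "tz": 0, "yaw": -0.007},
  {"tx": 0, "ty": 0, "tz": 0, "yaw": 0},
])

```text
time_s: 23.75
ee_pos: [0.53, -0.1715, 0.1167]
orientation: [0.206, 0.676, -0.206, 0.676]
force: [-5.0, -1.8, 1.7]
width: 0.129
```

```bash
python3 av.py
```

```text
24.0 [ 0.53   -0.1715  0.1167] knob x 146.0 w 0.13 F [-4.43 -1.63  1.92] T [-0.344  0.702 -0.127] sd [0.031 0.027 0.042]
```

Emit:
drive_tool([
  {"tx": 0, "ty": 0, "tz": 0, "yaw": -0.006},
  {"tx": 0, "ty": 0, "tz": 0, "yaw": 0},
])

```text
time_s: 24.17
ee_pos: [0.53, -0.1715, 0.1167]
orientation: [0.2, 0.678, -0.2, 0.678]
force: [-4.0, -2.0, 2.5]
width: 0.129
```

```bash
python3 av.py
```

```text
24.42 [ 0.53   -0.1715  0.1167] knob x 147.08 w 0.129 F [-4.37 -1.63  2.14] T [-0.237  0.725 -0.167] sd [0.042 0.026 0.04 ]
```

Emit:
drive_tool([
  {"tx": 0, "ty": 0, "tz": 0, "yaw": -0.004},
  {"tx": 0, "ty": 0, "tz": 0, "yaw": 0},
])

```text
time_s: 24.58
ee_pos: [0.53, -0.1715, 0.1167]
orientation: [0.196, 0.679, -0.196, 0.679]
force: [-5.0, -2.0, 1.9]
width: 0.134
```

```bash
python3 av.py
```

```text
24.83 [ 0.53   -0.1715  0.1167] knob x 147.8 w 0.132 F [-4.54 -1.25  1.87] T [-0.181  0.742 -0.208] sd [0.023 0.015 0.021]
```

The torque rose from 0.10 to 0.21 N m over the last 2° or so, so this is the stop, where geometry put it (140° plus about 8° of play). I'll ease off, open and lift straight away.

Emit:
drive_tool([
  {"tx": 0, "ty": 0, "tz": 0, "yaw": 0.008},
  {"tx": 0, "ty": 0, "tz": 0, "yaw": 0},
])

```text
time_s: 25.0
ee_pos: [0.53, -0.1715, 0.1167]
orientation: [0.205, 0.677, -0.205, 0.677]
force: [-4.1, -1.2, 0.7]
width: 0.131
```

Emit:
drive_tool([
  {"tx": 0, "ty": 0, "tz": 0, "yaw": 0},
  {"tx": 0, "ty": 0, "tz": 0, "yaw": 0},
  {"tx": 0, "ty": 0, "tz": 0, "yaw": 0},
  {"tx": 0, "ty": 0, "tz": 0, "yaw": 0},
  {"tx": 0, "ty": 0, "tz": 0, "yaw": 0},
], gripper=0.45)

```text
time_s: 25.42
ee_pos: [0.5304, -0.1715, 0.1168]
orientation: [0.205, 0.677, -0.204, 0.677]
force: [-0.3, 0.3, 0.4]
width: 0.433
```

Emit:
drive_tool([
  {"tx": -0.3, "ty": 0, "tz": 0, "yaw": 0},
  {"tx": -0.5, "ty": 0, "tz": 0, "yaw": 0},
  {"tx": -1, "ty": 0, "tz": 0, "yaw": 0},
  {"tx": -1, "ty": 0, "tz": 0, "yaw": 0},
  {"tx": -1, "ty": 0, "tz": 0, "yaw": 0},
  {"tx": -1, "ty": 0, "tz": 0, "yaw": 0},
  {"tx": -1, "ty": 0, "tz": 1, "yaw": 0},
  {"tx": 0, "ty": 0, "tz": 1, "yaw": 0},
  {"tx": 0, "ty": 0, "tz": 1, "yaw": 0},
  {"tx": 0, "ty": 0, "tz": 1, "yaw": 0},
  {"tx": 0, "ty": 0, "tz": 0, "yaw": 0},
  {"tx": 0, "ty": 0, "tz": 0, "yaw": 0},
])

```text
time_s: 26.42
ee_pos: [0.5968, -0.2161, 0.233]
orientation: [0.205, 0.677, -0.205, 0.677]
force: [-0.0, 0.4, 1.1]
width: 0.451
```

```bash
python3 av.py
python3 - <<'E'
from h import *
s=ctrl.observe();w=ctrl.grab_frame("wrist");b=ctrl.grab_frame("side")
np.save("s5.npy",{k:s[k] for k in("ee_pos","orientation")},allow_pickle=True)
u,v=map(int,proj([.53,-.1713,.115],s));v0=max(v-60,0);u0=u-60;print(u0,v0)
cv2.imwrite("pics/end.png",np.hstack([cv2.resize(w[v0:v0+120,u0:u0+120],(480,480),interpolation=cv2.INTER_CUBIC),cv2.resize(b[120:200,245:325],(320,480),interpolation=cv2.INTER_CUBIC)])[:,:,::-1])
E
```

```text
26.67 [ 0.5962 -0.2154  0.2333] knob x 146.38 w 0.453 F [0.4  0.01 0.35] T [ 0.045 -0.16   0.002] sd [0.013 0.015 0.02 ]
195 47
```

View pics/end.png

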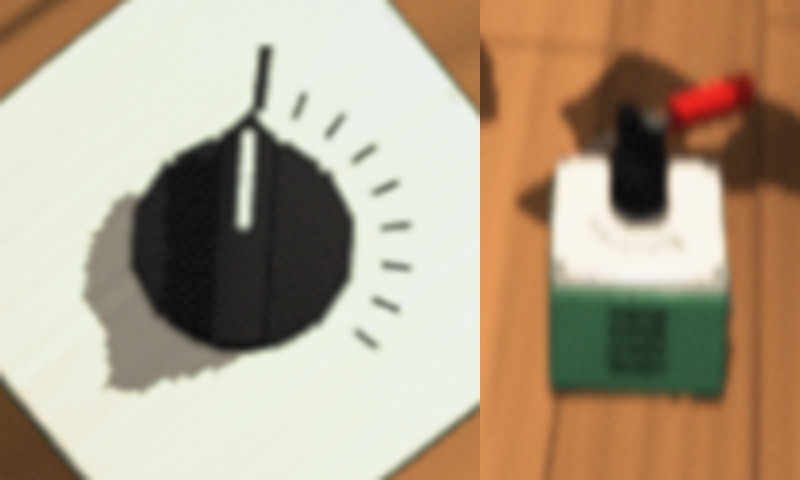

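The nose stands at the long tick, within the play, and the knob sits level and low on the box. A quick numeric check of the seat height, then hand in.

Run:
```python
from h import *
s=np.load("s5.npy",allow_pickle=True).item()
P=lambda x,y,z:onz("wrist",195+x/4,47+y/4,z,s)
for z in(.1145,.125):print(z,"skirt dia",np.linalg.norm(P(133,245,z)-P(353,240,z)).round(4))
n=P(251,114,.108)-[.53,-.1713,.108];print("nose r",np.hypot(*n[:2]),"ang",np.degrees(np.arctan2(n[1],n[0])))
b=P(250,130,.143)-P(242,228,.143);print("bar ang",np.degrees(np.arctan2(b[1],b[0])))
print(ctrl.job_done())
```

```text
0.1145 skirt dia 0.0507
0.125 skirt dia 0.0488
nose r 0.031062769476899406 ang 142.27887277678354
bar ang 141.86240597180807
the job is handed in; nothing more can be done
None
```

The black knob is fitted fully home on the D-shaft and turned anticlockwise to the low-speed stop. The gripper has let go and stands clear. The job was handed in at about 27 s of the 72 s allowed.

**Fitting:** The knob went onto the shaft first try, at about 97° (world angle). I turned it lightly between 92° and 101° to feel for the play, then pushed straight down in small steps. It bottomed at tool height 0.1119 m, where I expected 0.1117 m, with about 13 N. I then let it rise close to its rest height.

**Turning:** Drag was steady at about 0.10 to 0.12 N m, close to the 0.12 N m given for the shaft. At the stop the averaged reading rose to 0.21 N m, under the 0.25 N m limit. I had lowered the grip to 11 N to limit the twist, then eased off and opened the jaws.

**Last checks:**
- **Nose position:** It stands at about 142°. The low mark is at about 140°, so this is within the play.
- **Seat height:** The skirt measured 50.7 mm across at the seated height, against about 52 mm given. This check is only approximate, but the error is the opposite of what a raised knob would show.
- **Catch snap:** The pushing force never showed the 8 to 18 N catch peak; readings between steps reached only about 6 N before bottoming. I judged it home from the depth and did not tug the knob to confirm the catch.
- **Bystanders:** My moves stayed clear of them, but I did not re-measure where they stand.

Two early move calls were refused for missing keys, so nothing moved.

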